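Load a printed hook and hold the depth gauge on its mark

ROBOT

A 6-joint arm with a two-finger parallel gripper is mounted at the origin on the work surface. World frame = base frame: x ahead of the robot, y to its left, z up, the work surface at z = 0. Lengths are in m, angles in rad, forces in N, time in s.
With the tool pointing down it reaches from about 0.225 to 0.875 m from the base axis. Payload 3.4 kg.
Tool frame: the origin (TCP) lies midway between the tips of the shut fingers; the grasp point (between the pads) lies 19 mm behind it; z points along the fingers, y is the line along which they close (so a half turn about z gives the same grasp; the last joint's range is limited). The gripper opens to 85 mm and grips with 20 to 120 N. Pads are 22 mm wide; open, the fingers measure 114 mm over their backs; the gripper's body (76 mm by 85 mm) begins 54 mm behind the grasp point. The pads swing forward as they close: fully open they stand 13 mm farther back than shut.
Start: joints at [1.007, 0.276, 1.505, -0, 1.361, -0.121], TCP at [0.246, 0.52, 0.208] pointing down, gripper open.
Joint ranges: [-2.89, 2.89], [-0.75, 2.08], [0.22, 2.7], [-1.18, 4.32], [0.11, 2.71], [-2.7, 2.7]. Speed limits (rad/s): [2.57, 2.57, 3.14, 3.14, 3.14, 3.14].

INTERFACE

Orientations are given as a unit quaternion [w, x, y, z].
In Python, from rig import * gives the robot as it stands.
- The arm moves only by the tool apply_moves, never from a script. Its argument "steps" is one flat list of numbers, 4 for each row, row after row: the shift along the world's x, y, z in cm, then the turn about the world's z in degrees. A call has 1 to 8 rows; each row is the pose to reach, as a shift and turn from the pose commanded when the call began; what a row does not reach only later rows make up. A row lasts 1/12 s, in which the tool goes at most 41.7 mm and 7.16 degrees, less where a joint would pass 70% of its speed; a pose out of reach is approached as far as the arm can. A call with a gripper value outside its range is refused whole. "jaw" is the closure in counts, from 0 (fully open) to 255 (shut), set as the call begins (left out, the last holds). The fingers move at their own pace and stop on an object; "newtons" is the grip in N (left out, the last holds). Time passes only in rows, so rows that repeat a pose let the fingers close. It gives the time, the measured TCP pose, the force, the opening and the grip force at its end, in the units of the state.
- get_state(): the state, without advancing time (a new reading comes with each control period).
- get_image(name): name is "scene" or "top" or "wrist"; returns the picture (480x640x3 uint8, red, green, blue); there is no depth.
- calibration(name): a dict with "fx", "fy", "cx", "cy" (pixels), "k1" (the pictures are not rectified: a ray, as slopes to the right and down, at radius r is drawn at 1 + k1 r^2 times it, then the intrinsics apply), "xyz" and "rotation" of the camera in the world. Camera axes: x right, y up, looking along -z (the intrinsics and any distortion apply to the point x, -y, -z); pixel columns grow to the right and rows downward; lengths in m; the calibration is good to about 2 mm. A picture is of the moment at which its call begins: read the wrist's pose just before it. calibration takes no time and is no camera call; for the wrist camera it gives the pose at the moment of the call.
- sign_off(): hands the job in; it is judged then, once.
The state is a dict: "clock": time; "qpos": joint angles; "qd": joint speeds; "effort": joint torques, N m; "position": TCP position; "ee_rot": TCP orientation; "contact_force": force on the tool from outside, world axes, zero at the start; "moment": the same for the moment, N m; "width": finger opening in m; "gripper_force": force on a finger pad.
Only numpy, scipy, OpenCV 4.12 (cv2) and the standard library are available. Lean on these libraries where they do the work, as an engineer would, in place of code of your own. Each camera call takes 0.05 s, during which the arm holds its last target. There are 200 camera calls.

TASK

Load-test the printed hook in the rig: hang the ballast pail by its handle on the hook just inside its turned-up end, easing the weight on without leaning on the hook, and let go of it. Then take the dial depth gauge out of its holder and hold it upright with its base lying squarely across both datum bars and flat on them, its spindle reaching down between the bars onto the black dot on the hook's arm, pressed down with a light hand, about 10 N. Finish while still holding it there, and leave everything else on the bench where it is.

Things in the scene. Friction and masses are not known exactly. Their poses are not given: they have to be found in the camera images.
- rig: Load-test rig, bolted down: 170 x 190 x 10 mm aluminium base plate with a portal of 20 mm T-slot profile and, 90 mm along +x, a 40 mm square clamp post 138 mm high that holds the printed hook. Origin on the bench straight below the dot; x runs along the hook's arm from its turned-up end towards the clamp post, y along the datum bars, z up.
- datum (a point): Midway between the rig's two level datum bars, at the level of their top faces, 160 mm above the bench, over the dot. The bars are 20 mm square, 170 mm long along y (portal posts under both ends), their centre lines 52 mm apart in x, with 32 mm clear between them. Axes as the rig's.
- hook_dot (a point): Centre of the black dot, 10 mm across, on top of the hook's arm, seen between the datum bars, 30 mm below their tops when unloaded. The hook is one light-grey printed piece: a straight arm 18 mm wide, 12 mm thick, top 130 mm above the bench, from the clamp post along -x under both bars to a turned-up end. Axes as the rig's.
- hook_seat (a point): Where a load hangs: on top of the arm, 108 mm beyond the dot (-x), 14 mm short of the inner face of the turned-up end. That end is 10 mm thick along x, 18 mm wide and rises 12 mm above the arm's top; its outer face is 24 mm beyond this point. 72 mm of open arm lies between this point and the nearer datum bar. Axes as the rig's (tilting slightly as it sags).
- hook (a joint): Sag of the printed hook about its root (60 mm on the post's side of the dot), rad: about 0 unloaded, 0.025 to 0.04 with the pail hung (dot 2 mm lower, seat 4 to 7 mm lower). Springy: the seat gives about 1.1 mm per newton.
- pail_grip (a point): Centre of the ballast pail's grip: a wooden bar, 10 mm thick (x), 67 mm long (y), 24 mm tall, on two thin steel straps that stand rigidly on the pail (it does not swing). The window under the bar is 66 mm wide and 46 mm high down to the rim; the hook's arm goes through it. Grip the bar's upper part, so that the fingers end above its lower edge. z up.
- pail: The ballast pail: round, steel, 68 mm across the rim, 50 mm high, 120 mm with the handle, steel slugs fast inside, about 0.45 kg. Origin at the centre of its underside, the grip's centre 108 mm above it. As the hook's arm must pass through the handle's window, the pail comes on from beyond the turned-up end, the bar passing over it.
- gauge_grip (a point): Centre of the dial depth gauge's round case, 56 mm across and 24 mm thick along this point's y (the dial looks to -y); pinch it across the thickness from above. The case top is 28 mm above this point; a thin rod with a cap stands on it, up to 38 mm above this point, and rises as the spindle is pushed in. z up.
- gauge: The dial depth gauge, about 0.22 kg: the round case on a short stem over a steel base bar 70 mm long (x), 16 mm wide (y), 10 mm thick. Origin at the centre of the base's underside, the case's centre 56 mm above it. x along the base, z up.
- gauge_base (a point): Centre of the underside of the gauge's base bar.
- holder: Dark printed holder, fixed to the bench, 92 mm (x) by 50 mm (y). The gauge stands upright in it at the start, base along x, underside 58 mm above the bench on two pillars, between lips 5 mm high; the spindle hangs free between the pillars. The gauge lifts straight up out of it. Origin under its centre.
- spindle_tip (a point): Rounded lower tip of the gauge's spindle, 4 mm across, which comes out of the middle of the base's underside; 40 mm below it when free.
- spindle (a joint): How far the spindle is pushed into the gauge, m: 0 free, 0.022 at most; soft spring, about 1 N. With the base on the bars and the tip on the loaded hook it reads about 0.008.
- cutters: Bystander: flush cutters lying flat, 125 mm long; origin under it. Leave alone.
- calliper: Bystander: digital calliper lying flat, 225 mm long; origin under it. Leave alone.
- scraper: Bystander: print scraper (flat blade, black handle) lying flat, 240 mm long; origin under it. Leave alone.
- driver: Bystander: screwdriver lying flat, 190 mm long; origin under it. Leave alone.
- gluestick: Bystander: glue stick standing, 29 mm across, 98 mm tall; origin under it. Leave alone.
- boat: Bystander: small printed tugboat, 60 mm long, 48 mm tall; origin under it. Leave alone.
- tin: Bystander: round flat tin, 66 mm across, 26 mm high; origin under it. Leave alone.
Mind the look-alikes: they are no part of the job. There is more than one size of the gauge; the job needs the smallest. Leave any red look-alike of the pail alone.

How it is judged:
On the way:
1. the pail hangs by its handle on the hook, let go, while the gauge is still in its holder (contact force between pail and hook above 2 N and contact force between pail and the fingers below 0.2 N and height (world z) of pail_grip between 0.122 and 0.155 m and x of pail_grip in the frame of hook_seat between -0.016 and 0.03 m and y of pail_grip in the frame of hook_seat between -0.03 and 0.03 m and linear speed of pail below 0.3 m/s and angle between pail_grip's own z axis and vertical below 0.15 rad and distance of gauge from where it was at the start of the episode below 0.02 m), for 0.2 s.
At the end, for the whole second after the job is handed in: Pail hanging free and still by its handle in the hook. Gauge held in the fingers, at rest, upright within 0.04 rad, base on both bars (2 mm) and within 15 degrees of square across them, pressed on with 4 to 25 N, spindle tip touching the arm within 6 mm of the dot's centre (contact force between pail and hook above 2 N and contact force between pail and the fingers below 0.2 N and height (world z) of pail_grip between 0.122 and 0.155 m and x of pail_grip in the frame of hook_seat between -0.016 and 0.03 m and y of pail_grip in the frame of hook_seat between -0.03 and 0.03 m and linear speed of pail below 0.08 m/s and angle between pail_grip's own z axis and vertical below 0.15 rad and contact force between the fingers and gauge above 1 N and contact force between gauge and rig between 4 and 25 N and angle between gauge's own z axis and vertical below 0.04 rad and z of gauge_base in the frame of datum between -0.003 and 0.002 m and angle between the x axis of gauge and the x axis of datum, either way round below 0.26 rad and distance between spindle_tip and hook_dot below 0.006 m and contact force between spindle and hook above 0.3 N and linear speed of gauge below 0.02 m/s); the arm keeps its last pose, push and grip.
It fails at once if the hook was leaned on (sag over 0.11 rad) (value of joint hook above 0.11 rad).
It fails at once if the gauge was banged or forced onto the rig (over 60 N) (contact force between gauge and rig above 60 N).
It fails at once if something else on the bench was disturbed (moved over 30 mm) (distance of any of cutters, calliper, scraper, driver, gluestick, boat, tin from where it was at the start of the episode above 0.03 m).
It also fails if it takes over 67 s, if anything falls off the work surface, if the arm or the gripper's body presses on something with over 40 N, if the wrist force passes 120 N, or if a joint passes its speed limit or range.

## Working session

There is one attempt and no reset: what is moved stays moved. The work goes in short steps, Python scripts to look and compute and a tool call to move; the robot and the scene stay as the last step left them, time stands still between calls to the robot, and variables do not carry over. Pictures are saved under pics/ and viewed, at most 10 in all, crops included, and the job is handed in when it is done.

Besides the shell and the picture viewer there is one more tool, called in YAML: its name, and indented under it one key for each argument. apply_moves: Moves the arm, as the interface text tells. Its arguments: {"type":"object","properties":{"steps":{"type":"array","items":{"type":"number"}},"jaw":{"type":"number"},"newtons":{"type":"number"}},"required":["steps"]}

```bash
mkdir -p pics; ls
cat > h.py <<'E'
from rig import *
import numpy as np, cv2
def R(c):
    r=np.array(c["rotation"],float)
    if r.shape==(3,3): return r
    from scipy.spatial.transform import Rotation as Ro
    r=r.ravel()
    return r.reshape(3,3) if r.size==9 else Ro.from_quat([r[1],r[2],r[3],r[0]]).as_matrix()
def ray(c,u,v):
    xd=np.array([(u-c["cx"])/c["fx"],(v-c["cy"])/c["fy"]]); x=xd.copy()
    for _ in range(20): x=xd/(1+c["k1"]*(x@x))
    return np.array(c["xyz"]),R(c)@np.array([x[0],-x[1],-1.])
def onz(c,u,v,z):
    o,d=ray(c,u,v); return o+d*(z-o[2])/d[2]
def proj(c,p):
    q=R(c).T@(np.array(p)-np.array(c["xyz"])); x=np.array([q[0],-q[1]])/-q[2]
    x=x*(1+c["k1"]*(x@x)); return np.array([c["fx"]*x[0]+c["cx"],c["fy"]*x[1]+c["cy"]])
def tri(c1,p1,c2,p2):
    a,d=ray(c1,*p1); b,e=ray(c2,*p2); d/=np.linalg.norm(d); e/=np.linalg.norm(e)
    s=np.linalg.lstsq(np.stack([d,-e],1),b-a,rcond=None)[0]
    P,Q=a+d*s[0],b+e*s[1]; return (P+Q)/2,np.linalg.norm(P-Q)
def snap(n,f=None):
    c=calibration(n); im=get_image(n)
    if f: cv2.imwrite("pics/"+f,im[:,:,::-1])
    return c,im
E
python3 - <<'E'
from h import *
for n in("scene","top","wrist"):
    c,im=snap(n,n+"0.png"); print(n,c)
print(get_state())
E
```

```text
pics
scene {'fx': 496.3635396674957, 'fy': 496.3635396674957, 'cx': 323.60528387095667, 'cy': 231.39635949472796, 'k1': -0.1095442368612687, 'xyz': array([1.07330756, 0.78299291, 0.70392511]), 'rotation': array([0.25249936, 0.14939601, 0.45198025, 0.84240059])}
top {'fx': 507.04727538153776, 'fy': 507.04727538153776, 'cx': 320.6745360993131, 'cy': 244.9976912352083, 'k1': -0.044876353303733504, 'xyz': array([0.37102036, 0.05161733, 1.45284946]), 'rotation': array([ 0.71000516,  0.04640704, -0.05375764, -0.70060629])}
wrist {'fx': 347.63193742383237, 'fy': 347.63193742383237, 'cx': 323.0800534188257, 'cy': 235.8933985803297, 'k1': 0.002786356427907548, 'xyz': array([0.18089252, 0.54964589, 0.37220257]), 'rotation': array([ 0.83662538, -0.1208508 , -0.07436489,  0.52907742])}
{'clock': 0.15, 'qpos': array([ 1.00698570e+00,  2.76429506e-01,  1.50584427e+00,  4.54946548e-06,
        1.36069262e+00, -1.20959969e-01]), 'qd': array([ 0.00021701, -0.00242968, -0.00194468,  0.00011663,  0.00040864,
       -0.00092305]), 'effort': array([ 7.08091557e-05, -4.17143869e+01, -2.46031988e+01, -4.22213898e-04,
        7.65125704e-03,  2.37302453e-05]), 'position': array([0.24615034, 0.51917747, 0.20744921]), 'ee_rot': array([-2.32701354e-04,  2.19620790e-01,  9.75585074e-01, -6.46254465e-04]), 'contact_force': array([ 0.4664473 ,  0.10293431, -0.65991833]), 'moment': array([ 0.02247788, -0.02358305,  0.00072695]), 'gripper_force': 0.0, 'width': 0.08556717182477269}
```

View pics/top0.png

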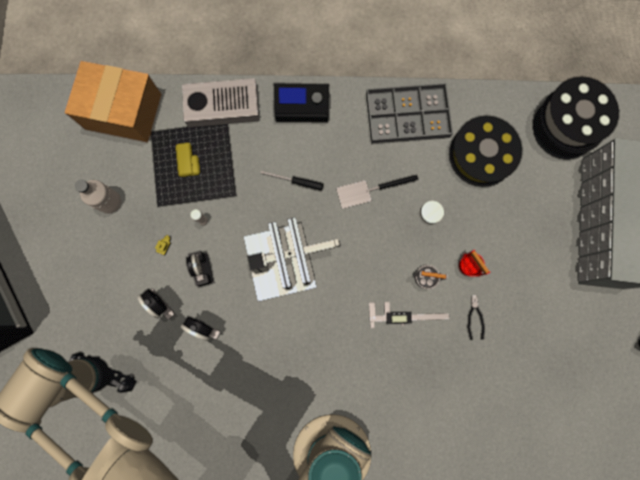

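View pics/scene0.png

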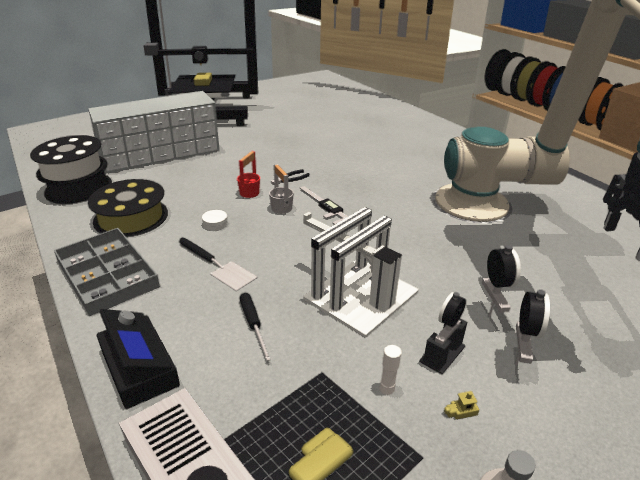

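The top view shows the rig at about (285,258), with its post at (258,262) and the turned-up end at (337,243). The grey pail is at (427,277) and the red one at (472,263). There are three gauges: (200,268) in the dark holder, and two larger ones at (153,303) and (200,328). The holder one looks smallest and is in the holder, so it fits; I'll confirm with an enlarged crop.

Run:
```python
from h import *
t=cv2.imread("pics/top0.png"); s=cv2.imread("pics/scene0.png")
def crop(im,x0,y0,w,h,k): 
    o=cv2.resize(im[y0:y0+h,x0:x0+w],None,fx=k,fy=k,interpolation=cv2.INTER_CUBIC)
    for g in range(0,w,20): cv2.putText(o,str(x0+g),(g*k,8),0,.3,(0,0,255)); cv2.line(o,(g*k,0),(g*k,3),(0,0,255))
    for g in range(0,h,20): cv2.putText(o,str(y0+g),(0,g*k+4),0,.3,(255,0,0))
    return o
a=np.hstack([crop(t,240,210,100,100,4),crop(s,290,190,130,130,3)[:400,:390]])
a=np.hstack([crop(t,240,210,100,100,4),crop(s,300,200,100,100,4)])
b=np.hstack([crop(t,130,240,100,100,2),crop(s,420,235,130,100,2),crop(t,400,240,100,100,2)])
b=cv2.copyMakeBorder(b,0,0,0,800-b.shape[1],0)
cv2.imwrite("pics/crops.png",np.vstack([a,b[:200]]))
for n,im in(("top",t),("scene",s)):
    c=calibration(n); hsv=cv2.cvtColor(im,cv2.COLOR_BGR2HSV)
    m=cv2.inRange(hsv,(5,100,80),(18,255,255))
    k,l,st,ce=cv2.connectedComponentsWithStats(m)
    for i in range(1,k):
        if 12<st[i,4]<400: print(n,st[i],ce[i])
    print(n,cv2.minAreaRect(np.argwhere(l==0)[:1].astype(np.float32)) if 0 else "")
ct=calibration("top")
for nm,u,v,z in(("pail",430,275,.11),("post",258,262,.138),("end",337,243,.142),("dot",290,255,.13),("gauge",200,266,.12)): print(nm,onz(ct,u,v,z))
```

```text
Traceback (most recent call last):
ValueError: all the input array dimensions except for the concatenation axis must match exactly, but along dimension 0, the array at index 0 has size 400 and the array at index 1 has size 390
```

Run:
```python
from h import *
t=cv2.imread("pics/top0.png"); s=cv2.imread("pics/scene0.png")
def crop(im,x0,y0,w,h,k): 
    o=cv2.resize(im[y0:y0+h,x0:x0+w],None,fx=k,fy=k,interpolation=cv2.INTER_CUBIC)
    for g in range(0,w,20): cv2.putText(o,str(x0+g),(g*k,8),0,.3,(0,0,255)); cv2.line(o,(g*k,0),(g*k,3),(0,0,255))
    for g in range(0,h,20): cv2.putText(o,str(y0+g),(0,g*k+4),0,.3,(255,0,0))
    return o
a=np.hstack([crop(t,240,210,100,100,4),crop(s,300,200,100,100,4)])
b=np.hstack([crop(t,130,240,100,100,2),crop(s,420,235,130,100,2),crop(t,400,240,100,100,2)])
b=cv2.copyMakeBorder(b,0,0,0,800-b.shape[1],0)
cv2.imwrite("pics/crops.png",np.vstack([a,b[:200]]))
for n,im in(("top",t),("scene",s)):
    hsv=cv2.cvtColor(im,cv2.COLOR_BGR2HSV)
    m=cv2.inRange(hsv,(5,100,80),(18,255,255))
    k,l,st,ce=cv2.connectedComponentsWithStats(m)
    for i in range(1,k):
        if 12<st[i,4]<400: print(n,st[i],ce[i],cv2.minAreaRect(np.argwhere(l==i)[:,::-1].astype(np.float32)))
ct=calibration("top")
for nm,u,v,z in(("pail",430,275,.11),("post",258,262,.138),("end",337,243,.142),("dot",290,255,.13),("gauge",200,266,.12)): print(nm,onz(ct,u,v,z))
```

```text
top [471 250  19  25 169] [479.71597633 262.05325444] ((479.7691955566406, 262.1538391113281), (26.625612258911133, 7.2111029624938965), 56.3099365234375)
top [421 271  25   8 118] [433.27118644 274.56779661] ((433.1839904785156, 274.488037109375), (24.507307052612305, 5.5454487800598145), 10.30484676361084)
scene [341   0  21  17 115] [350.49565217   6.13913043] ((350.82354736328125, 7.2941179275512695), (14.067066192626953, 20.858062744140625), 75.96376037597656)
scene [372   1   7   7  16] [375.1875   3.1875] ((375.691162109375, 2.9852895736694336), (7.202939987182617, 4.287464618682861), 59.03623962402344)
scene [394   0  28  24 190] [408.39473684   7.75263158] ((410.2646789550781, 7.941169738769531), (30.355247497558594, 19.722335815429688), 59.03623962402344)
scene [418   0   8   9  24] [421.5     4.375] ((421.5384521484375, 4.307687759399414), (4.992301940917969, 8.875203132629395), 56.3099365234375)
scene [322   5  12  14  61] [327.44262295  11.14754098] ((327.5, 11.5), (13.0, 11.0), 90.0)
scene [337   5   5   9  18] [339.22222222   9.        ] ((339.32354736328125, 8.7941198
[... 2514 characters left out ...]
17.716571807861328), 52.12501525878906)
scene [275 165  12  17  91] [279.3956044  171.81318681] ((279.5000305175781, 172.50001525878906), (16.970561981201172, 7.071067810058594), 45.0)
scene [ 89 272   5   6  13] [ 91.23076923 274.53846154] ((91.30000305175781, 274.60003662109375), (5.813776969909668, 2.683281421661377), 63.43495178222656)
scene [ 82 275   4   6  14] [ 83.28571429 277.07142857] ((83.35294342041016, 277.4117736816406), (5.3357834815979, 2.425356388092041), 75.96376037597656)
pail [ 0.48613038 -0.25357212  0.11      ]
post [0.51173439 0.20181857 0.138     ]
end [ 0.56409166 -0.00347632  0.142     ]
dot [0.5322503  0.11925936 0.13      ]
gauge [0.50085734 0.35674517 0.12      ]
```

View pics/crops.png

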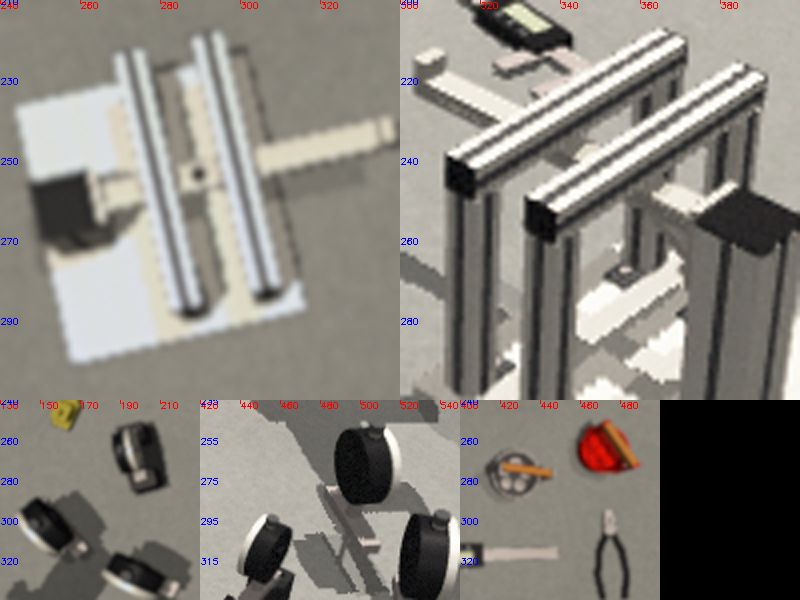

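The crops confirm the choice. The only gauge in the dark holder, at top pixel (197,267), is visibly the smallest; the other two are larger and stand freely. The grey pail's bar is at (433,274.5), the dot at (289.5,253.5) and the arm's end at (336,242).

Run:
```python
from h import *
c=calibration("top"); s=calibration("scene")
deg=lambda d:np.degrees(np.arctan2(d[1],d[0]))
p=onz(c,433.2,274.5,.12); a=onz(c,433.2+12,274.5+12*.1818,.12); print("pail",p,"bar ang",deg(a-p))
print("tri",tri(c,(433.2,274.5),s,(279.4,172)), proj(s,[p[0],p[1],.108]))
d=onz(c,289.5,253.5,.13); e=onz(c,336.5,242,.142); q=onz(c,253,262,.13)
print("dot",d,"end",e,np.linalg.norm((e-d)[:2]),"rigx",deg(d-e))
b=[onz(c,240+u/4,210+v/4,.16) for u,v in((131,50),(190,315),(210,35),(268,297))]
print("bars",deg(b[0]-b[1]),deg(b[2]-b[3]),sum(b)/4)
g=onz(c,197,267,.13);print("gauge",g)
```

```text
pail [ 0.48670419 -0.25984726  0.12      ] bar ang -99.60591376084835
tri (array([ 0.48891511, -0.26309702,  0.11048392]), np.float64(0.0033757132990318273)) [281.36733182 173.23406889]
dot [0.53620177 0.12065601 0.13      ] end [ 0.56671589 -0.0021473   0.142     ] 0.1265376012336821 rigx 103.9542270239116
bars 13.79119371637615 13.417223496355836 [0.53307848 0.11814988 0.16      ]
gauge [0.49713921 0.36221377 0.13      ]
```

apply_moves:
  steps: [0, 0, 3, -7, 0, -2, 6, -14, 2, -6, 9, -21, 4, -10, 9, -28, 6, -14, 9, -35, 8, -18, 9, -42, 10, -22, 9, -49, 12, -26, 9, -56]
  jaw: 120

```text
clock: 0.82
position: [0.355, 0.2808, 0.2981]
ee_rot: [0.0, 0.654, 0.757, 0.0]
contact_force: [1.9, 0.0, 0.8]
width: 0.0451
gripper_force: 0.0
```

apply_moves:
  steps: [1, -4, 0, -3, 2, -8, 0, -6, 3, -12, 0, -9, 4, -16, 0, -12, 5, -20, 0, -15, 6, -24, 0, -18, 7, -28, 0, -18, 8, -32, 0, -18]

```text
clock: 1.48
position: [0.4347, -0.0394, 0.2981]
ee_rot: [0.0, 0.763, 0.647, 0.0]
contact_force: [1.6, -0.3, -0.8]
width: 0.045
gripper_force: 0.0
```

apply_moves:
  steps: [1, -4, -1, 0, 2, -8, -3, 0, 3, -12, -5, 0, 4, -16, -7, 0, 4.1, -20.2, -8, 0, 4.1, -20.2, -8, 0, 4.1, -20.2, -8, 0]

```text
clock: 2.07
position: [0.4753, -0.2425, 0.2159]
ee_rot: [-0.001, 0.764, 0.645, -0.001]
contact_force: [-0.8, -0.0, 0.2]
width: 0.0455
gripper_force: 0.0
```

Run:
```python
from h import *
s=get_state(); print(s["position"],s["ee_rot"],s["contact_force"],s["width"])
c,im=snap("wrist","w1.png")
hsv=cv2.cvtColor(im,cv2.COLOR_RGB2HSV)
m=cv2.inRange(hsv,(5,100,80),(18,255,255))
k,l,st,ce=cv2.connectedComponentsWithStats(m)
for i in range(1,k):
    if st[i,4]>150:
        r=cv2.minAreaRect(np.argwhere(l==i)[:,::-1].astype(np.float32)); print(st[i],r)
        bp=cv2.boxPoints(r); w=np.array([onz(c,*q,.12) for q in bp]); print(np.round(w,4), w.mean(0))
```

```text
[ 0.47525002 -0.24249856  0.21585889] [-0.00130109  0.76382946  0.64541611 -0.00095134] [-0.81506353 -0.01758457  0.17471265] 0.04546243346592656
[336 208  14  79 958] ((343.249755859375, 246.99220275878906), (78.2742919921875, 12.618840217590332), 88.21009063720703)
[[ 0.4863 -0.2278  0.12  ]
 [ 0.4958 -0.2291  0.12  ]
 [ 0.4882 -0.2938  0.12  ]
 [ 0.478  -0.2924  0.12  ]] [ 0.4870871  -0.26076418  0.12      ]
[371 369  19  30 407] ((380.49993896484375, 383.9999694824219), (28.708538055419922, 17.960514068603516), 81.8698959350586)
[[ 0.4927 -0.3774  0.12  ]
 [ 0.5084 -0.3773  0.12  ]
 [ 0.5085 -0.4079  0.12  ]
 [ 0.4923 -0.408   0.12  ]] [ 0.50049824 -0.39265818  0.12      ]
```

View pics/w1.png

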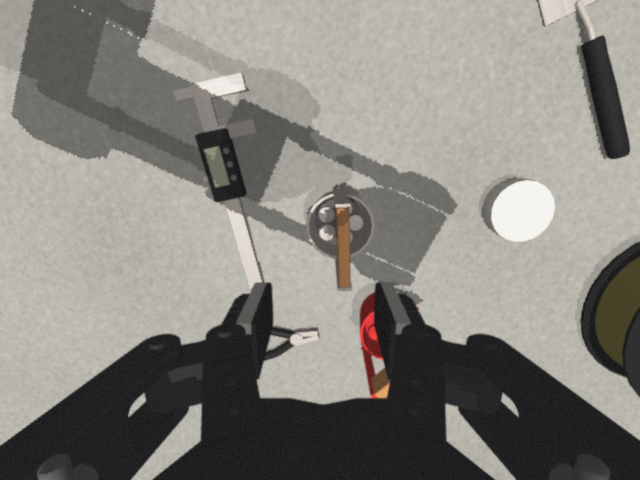

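The view shows the grey pail's wooden bar from (343,207) to (345,290) between the fingers' lines. The red pail is behind the right finger, clear of it. The bar's centre is (0.487,-0.261), as estimated from the top view.

apply_moves:
  steps: [1.2, -1.85, -1, 1, 1.2, -1.85, -4, 1, 1.2, -1.85, -7, 1, 1.2, -1.85, -9, 1, 1.2, -1.85, -10.5, 1, 1.2, -1.85, -11.2, 1, 1.2, -1.85, -11.6, 1, 1.2, -1.85, -11.6, 1]

```text
clock: 2.78
position: [0.4881, -0.2569, 0.1024]
ee_rot: [-0.0, 0.756, 0.654, 0.0]
contact_force: [0.0, 0.0, 0.2]
width: 0.045
gripper_force: 0.0
```

apply_moves:
  steps: [0, 0, 0, 0, 0, 0, 0, 0, 0, 0, 0, 0, 0, 0, 0, 0, 0, 0, 0, 0, 0, 0, 0, 0]
  jaw: 255
  newtons: 50

```text
clock: 3.28
position: [0.488, -0.2581, 0.1024]
ee_rot: [0.0, 0.757, 0.654, 0.0]
contact_force: [0.1, -0.8, -0.2]
width: 0.0004
gripper_force: 0.0
```

The jaw shut to 0.4 mm, so it missed the bar; looking again.

Run:
```python
from h import *
s=get_state(); print(s["position"],s["ee_rot"],s["contact_force"],s["width"])
a=snap("wrist")[1]; b=snap("scene")[1]; t=snap("top")[1]
o=np.hstack([cv2.resize(a[150:450,170:470],(400,400)),cv2.resize(b[120:240,220:340],(400,400))])
cv2.imwrite("pics/miss.png",o[:,:,::-1])
c=calibration("wrist"); print(proj(c,s["position"]),proj(c,s["position"]+[0,0,.019]))
```

```text
[ 0.48796647 -0.2580708   0.10239051] [2.69919380e-04 7.56884102e-01 6.53549061e-01 8.98815538e-05] [ 0.05522989 -0.77954192 -0.23567666] 0.0004356029191029007
[325.10611683 278.15871199] [325.33479039 294.66476928]
```

View pics/miss.png

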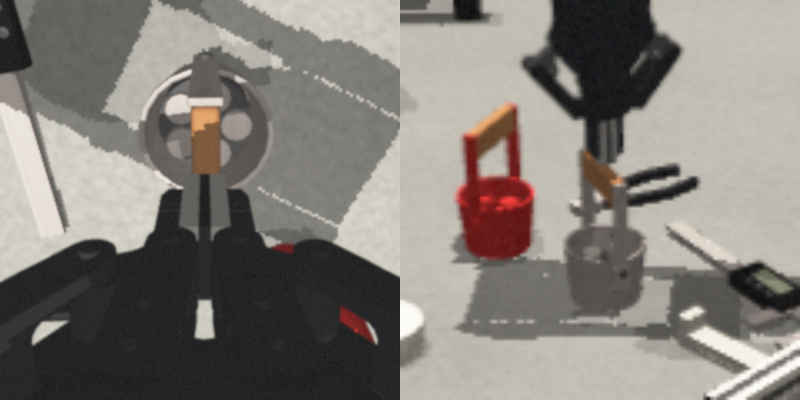

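Run:
```python
from h import *
S=get_state(); p=S["position"]
for n in("scene","wrist","top"):
    c,im=snap(n); hsv=cv2.cvtColor(im,cv2.COLOR_RGB2HSV)
    m=cv2.inRange(hsv,(5,90,60),(18,255,255)); k,l,st,ce=cv2.connectedComponentsWithStats(m)
    lo=proj(c,[.487,-.25,.11])
    for i in range(1,k):
        if st[i,4]>12 and np.hypot(*(ce[i]-lo))<60: print(n,st[i],ce[i])
    for q in([.491,-.228,.12],[.491,-.228,.096],[.483,-.293,.12],[.483,-.293,.096],p,p+[0,0,.03]): print("   ",np.round(proj(c,q),1),end="")
    print()
    for z in (.096,.12): print(z,onz(c,*lo,z))
```

```text
scene [240 151  15  17 119] [247.8907563  158.01680672]
scene [275 165  12  17  87] [279.59770115 172.48275862]
    [285.9 174.1]    [286.1 182.3]    [276.3 164.3]    [276.6 172.2]    [281.4 175.6]    [281.2 165.4]
0.096 [ 0.47317956 -0.2743497   0.096     ]
0.12 [ 0.49687174 -0.23260735  0.12      ]
wrist [ 313  230   23   51 1051] [324.03425309 254.74215033]
    [322.3 230.6]    [322.4 217.9]    [325.6 358.9]    [325.3 332.1]    [324.9 277.8]    [325.2 305.7]
0.096 [ 0.48607706 -0.25556196  0.096     ]
0.12 [ 0.48765924 -0.24602717  0.12      ]
top [421 270   9   7  40] [424.775 273.3  ]
    [421.2 272.7]    [419.4 273.5]    [445.7 276. ]    [443.4 276.8]    [431.  274.6]    [433.5 273.7]
0.096 [ 0.48820916 -0.25314454  0.096     ]
0.12 [ 0.48613632 -0.2477539   0.12      ]
```

The scene view shows the whole bar at the predicted place, with the shut fingertips just above it at about (281,168). So the fingers shut above the bar; I'll reopen, go lower and regrip.

apply_moves:
  steps: [0, 0, 0.5, 0, 0, 0, 0.5, 0, 0, 0, 0.5, 0, 0, -0.2, 0, 0, 0, -0.3, -0.6, 0, 0, -0.3, -1.2, 0, 0, -0.3, -1.7, 0, 0, -0.3, -1.7, 0]
  jaw: 120

```text
clock: 4.25
position: [0.4868, -0.2602, 0.0834]
ee_rot: [-0.002, 0.757, 0.654, -0.0]
contact_force: [0.9, 0.9, 0.3]
width: 0.0452
gripper_force: 0.0
```

apply_moves:
  steps: [0, 0, 0, 0, 0, 0, 0, 0, 0, 0, 0, 0, 0, 0, 0, 0, 0, 0, 0, 0, 0, 0, 0, 0]
  jaw: 255
  newtons: 50

```text
clock: 4.75
position: [0.4883, -0.2612, 0.0855]
ee_rot: [0.001, 0.757, 0.654, 0.0]
contact_force: [-0.2, -1.0, 0.6]
width: 0.0084
gripper_force: 51.2
```

Run:
```python
from h import *
s=get_state(); p=s["position"]; print(p,s["width"],s["gripper_force"],s["contact_force"])
b=snap("scene")[1]; a=snap("wrist")[1]
o=np.hstack([cv2.resize(a[150:350,225:425],(400,400)),cv2.resize(b[140:210,250:320],(400,400))])
cv2.imwrite("pics/grip.png",o[:,:,::-1])
for n in("wrist","scene"):print(proj(calibration(n),p))
```

```text
[ 0.48834921 -0.26118743  0.08547216] 0.008443472747620553 51.20716989040375 [-0.18266126 -0.99262529  0.57390079]
[324.90060372 277.83553742]
[280.76684849 180.69811317]
```

View pics/grip.png

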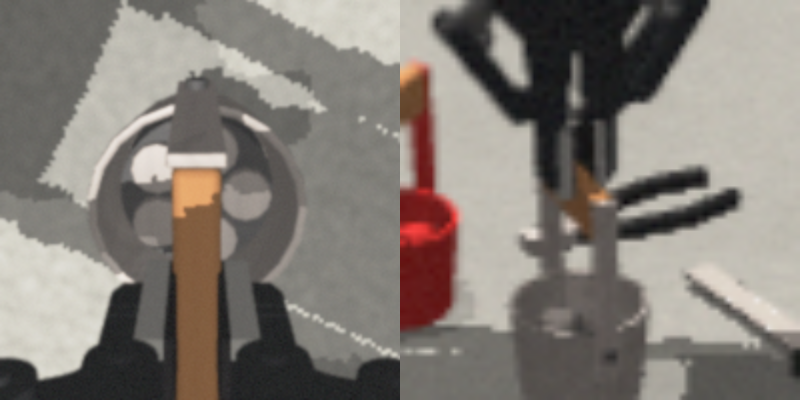

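The pail's bar is now between the pads (width 8.4 mm, 51 N), with the fingertips just above its lower edge. I'll lift it and turn it towards a spot beyond the turned-up end.

apply_moves:
  steps: [0, 0, 1.5, 0, 0, 0, 3.5, -5, 1, 2, 5, -12, 2, 4, 5.7, -19, 3, 6.5, 5.7, -26, 4.5, 9, 5.7, -33, 6, 11.5, 5.7, -40, 7.2, 14, 5.7, -47]

```text
clock: 5.52
position: [0.5597, -0.1194, 0.1411]
ee_rot: [-0.001, 0.956, 0.295, -0.001]
contact_force: [0.5, -0.3, -4.9]
width: 0.0083
gripper_force: 50.6
```

apply_moves:
  steps: [1, 2, 0, -7, 1.8, 3.7, 0, -14, 2.2, 4.7, 0, -19, 2.3, 4.9, 0, -21, 2.3, 4.9, 0, -21, 2.3, 4.9, 0, -21]

```text
clock: 6.02
position: [0.5819, -0.0716, 0.141]
ee_rot: [-0.0, 0.993, 0.12, -0.001]
contact_force: [0.1, 0.2, -3.3]
width: 0.0086
gripper_force: 50.6
```

Run:
```python
from h import *
s=get_state(); p=s["position"]; q=s["ee_rot"]; print(p,2*np.degrees(np.arctan2(q[2],q[1]))-90,s["width"],s["gripper_force"],s["contact_force"])
a=snap("wrist","w2.png")[1]; t=snap("top")[1]; sc=snap("scene")[1]
o=np.hstack([cv2.resize(a,(400,300)),cv2.resize(sc[180:270,260:380],(400,300))])
o=np.vstack([o,np.hstack([cv2.resize(t[210:300,240:360],(400,300)),cv2.resize(sc[150:240,230:350],(400,300))])])
cv2.imwrite("pics/pre.png",o[:,:,::-1])
c=calibration("wrist"); print(proj(c,[.562,.0156,.13]),proj(c,[.5667,-.0028,.142]),proj(c,[.536,.1206,.13]))
```

```text
[ 0.58186906 -0.07161557  0.14100423] -76.2702733898486 0.00859819210275198 50.55932700634003 [ 0.12140956  0.22560151 -3.2524762 ]
[156.25626482 267.16517679] [182.70299334 275.37483427] [-43.86380064 268.38760098]
```

View pics/pre.png

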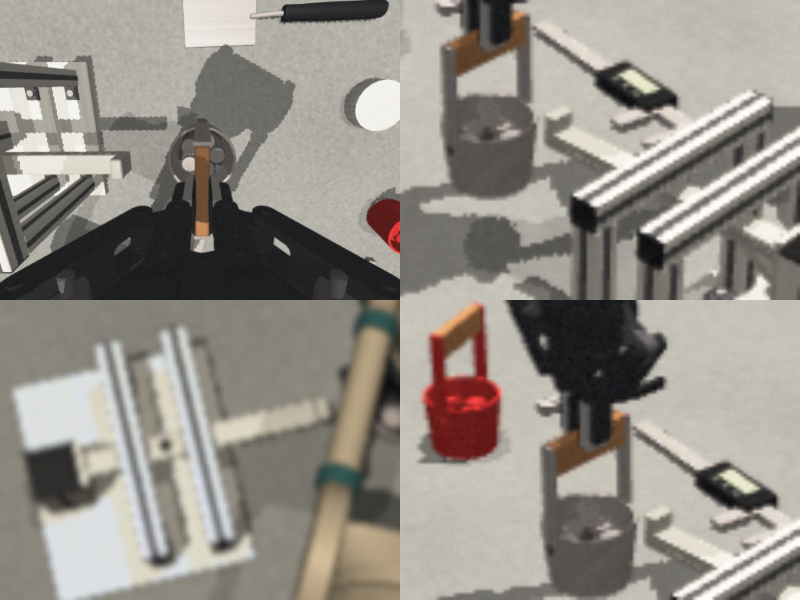

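The hook's end is at wrist-view pixels about (192,266) full size, within 5 mm of the prediction. The pail window straddles the hook's height, and the bar is square to the arm. I'll move in over the end.

apply_moves:
  steps: [-0.2, 1.2, 0, 0, -0.5, 2.8, 0, 0, -0.9, 4.4, 0, 0, -1.2, 6, 0, 0, -1.5, 7.4, 0, 0, -1.7, 8.4, 0, 0, -1.7, 8.7, 0, 0, -1.7, 8.7, 0, 0]

```text
clock: 6.83
position: [0.5658, 0.0159, 0.1423]
ee_rot: [0.0, 0.993, 0.119, 0.0]
contact_force: [-0.4, -0.8, -3.6]
width: 0.0085
gripper_force: 50.6
```

apply_moves:
  steps: [0, 0, -0.3, 0, 0, 0, -0.7, 0, 0, 0, -1.1, 0, 0, 0, -1.4, 0, 0, 0, -1.6, 0, 0, 0, -1.6, 0, 0, 0, -1.6, 0]

```text
clock: 7.42
position: [0.5658, 0.0148, 0.1258]
ee_rot: [0.0, 0.993, 0.118, -0.0]
contact_force: [-0.7, 0.8, -4.4]
width: 0.0085
gripper_force: 50.5
```

Run:
```python
from h import *
s=get_state(); print(s["position"],s["contact_force"])
b=snap("scene")[1]; a=snap("wrist")[1]
o=np.hstack([cv2.resize(a,(400,300)),cv2.resize(b[190:265,280:380],(400,300))])
cv2.imwrite("pics/over.png",o[:,:,::-1])
```

```text
[0.56582858 0.01484501 0.12583747] [-0.73750765  0.82617588 -4.41591211]
```

View pics/over.png

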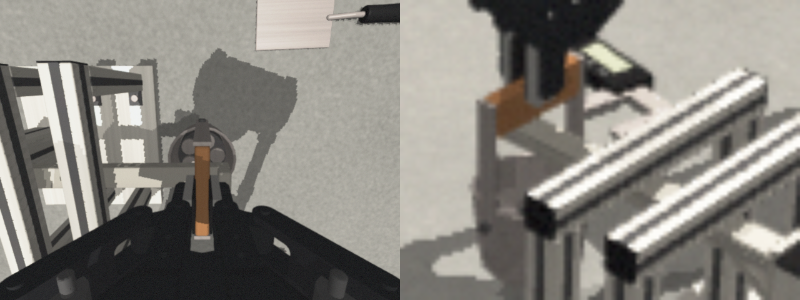

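Run:
```python
from h import *
im=cv2.imread("pics/w2.png"); c=calibration("wrist"); s=get_state()["position"]
c=dict(c); c["xyz"]=np.array(c["xyz"])+np.array([.58187,-.07162,.1410])-s
hsv=cv2.cvtColor(im,cv2.COLOR_BGR2HSV)
g=cv2.cvtColor(im,cv2.COLOR_BGR2GRAY)
print("row",[(x,int(g[262,x])) for x in range(140,224,4)])
print("row2",[(x,int(g[270,x])) for x in range(140,224,4)])
print("col190",[(y,int(g[y,190])) for y in range(232,300,4)])
print("col120",[(y,int(g[y,120])) for y in range(232,300,4)])
d=np.array([.536,.1206,0]); ux=np.array([-.2385,.9711,0]); uy=np.array([.9711,.2385,0])
for u,v,z in((192,266,.142),(176,250,.142),(208,246,.142),(184,286,.142),(208,280,.142),(120,260,.13)):
    P=onz(c,u,v,z); print(u,v,P, "rig",(P-d)@ux,(P-d)@uy)
```

```text
row [(140, 217), (144, 219), (148, 217), (152, 218), (156, 217), (160, 218), (164, 218), (168, 217), (172, 217), (176, 198), (180, 214), (184, 218), (188, 222), (192, 180), (196, 81), (200, 86), (204, 83), (208, 83), (212, 157), (216, 154), (220, 153)]
row2 [(140, 215), (144, 216), (148, 214), (152, 217), (156, 217), (160, 215), (164, 216), (168, 218), (172, 217), (176, 211), (180, 211), (184, 218), (188, 220), (192, 194), (196, 95), (200, 83), (204, 85), (208, 85), (212, 156), (216, 155), (220, 160)]
col190 [(232, 154), (236, 156), (240, 153), (244, 101), (248, 89), (252, 90), (256, 161), (260, 214), (264, 217), (268, 221), (272, 218), (276, 216), (280, 215), (284, 212), (288, 177), (292, 174), (296, 177)]
col120 [(232, 240), (236, 235), (240, 235), (244, 98), (248, 155), (252, 219), (256, 218), (260, 218), (264, 215), (268, 216), (272, 214), (276, 214), (280, 229), (284, 230), (288, 229), (292, 106), (296, 57)]
192 266 [ 0.57278948 -0.00618554  0.142     ] rig -0.13189573077237154 0.005487907284367892
176 250 [0.57940045 0.00264651 0.142     ] rig -0.12489564237669008 0.014014272009660437
208 246 [ 0.58519044 -0.01247749  0.142     ] rig -0.14096346821535322 0.016029853532604395
184 286 [ 0.56091469 -0.00365413  0.142     ] rig -0.12660533762143467 -0.005439957724289109
208 280 [ 0.56708985 -0.01510991  0.142     ] rig -0.13920282062773578 -0.002175458767993134
120 260 [0.56152671 0.03537369 0.13      ] rig -0.0888513895352508 0.0044625115563407414
```

The end's top face sits within 2 mm of the prediction, and the bar is about 1 mm from the seat along the arm. Lowering gently.

apply_moves:
  steps: [0, 0, -0.2, 0, 0, 0, -0.4, 0, 0, 0, -0.5, 0, 0, 0, -0.6, 0, 0, 0, -0.7, 0, 0, 0, -0.8, 0, 0, 0, -0.8, 0]

```text
clock: 8.1
position: [0.5659, 0.0151, 0.118]
ee_rot: [0.0, 0.993, 0.119, -0.0]
contact_force: [0.2, 0.5, -3.0]
width: 0.0083
gripper_force: 50.7
```

apply_moves:
  steps: [0, 0, -0.1, 0, 0, 0, -0.2, 0, 0, 0, -0.2, 0, 0, 0, -0.2, 0]

```text
clock: 8.43
position: [0.5659, 0.0151, 0.1163]
ee_rot: [0.0, 0.993, 0.119, 0.0]
contact_force: [-1.2, 0.1, -1.3]
width: 0.0084
gripper_force: 50.9
```

The sag is taking up the weight. The finger on the end's side has little room to open, so I'll lift, shift the pail 6 mm inward and lower it again before letting go.

apply_moves:
  steps: [0, 0, 0.4, 0, 0, 0, 0.8, 0, -0.1, 0.3, 0.8, 0, -0.15, 0.6, 0.8, 0, -0.15, 0.6, 0.5, 0, -0.15, 0.6, 0.3, 0, -0.15, 0.6, 0.1, 0, -0.15, 0.6, 0, 0]

```text
clock: 9.1
position: [0.5641, 0.0214, 0.1158]
ee_rot: [-0.0, 0.993, 0.119, -0.0]
contact_force: [-0.9, 0.5, -1.4]
width: 0.0082
gripper_force: 51.0
```

apply_moves:
  steps: [0, 0, -0.05, 0, 0, 0, -0.1, 0, 0, 0, -0.15, 0, 0, 0, -0.15, 0, 0, 0, -0.15, 0]

```text
clock: 9.52
position: [0.5642, 0.0213, 0.1148]
ee_rot: [-0.0, 0.993, 0.119, -0.0]
contact_force: [-2.2, 2.5, 0.2]
width: 0.0087
gripper_force: 51.1
```

apply_moves:
  steps: [0, 0, 0, 0, 0, 0, 0, 0, 0, 0, 0, 0, 0, 0, 0, 0]
  jaw: 203

```text
clock: 9.85
position: [0.565, 0.0207, 0.1149]
ee_rot: [0.0, 0.993, 0.119, 0.001]
contact_force: [-0.1, 0.7, -0.5]
width: 0.0177
gripper_force: 0.0
```

apply_moves:
  steps: [0, 0, 0.4, 0, 0, 0, 1, 0, 0, 0, 1.8, 0, 0, 0, 2.8, 0, 0, 0, 4, 0, 0, 0, 6, 0, 0, 0, 8, 0, 0, 0, 8, 0]

```text
clock: 10.52
position: [0.5674, 0.0209, 0.1999]
ee_rot: [0.001, 0.993, 0.119, 0.005]
contact_force: [1.4, 0.3, 1.2]
width: 0.0175
gripper_force: 0.0
```

Run:
```python
from h import *
s=get_state(); print(s["position"],s["contact_force"],s["width"])
for n in("scene","wrist","top"):
    c,im=snap(n,n+"3.png"); hsv=cv2.cvtColor(im,cv2.COLOR_RGB2HSV)
    m=cv2.inRange(hsv,(5,90,60),(18,255,255)); k,l,st,ce=cv2.connectedComponentsWithStats(m)
    lo=proj(c,[.564,.0213,.138])
    print(n,lo,[(list(st[i]),np.round(ce[i],1)) for i in range(1,k) if st[i,4]>12 and np.hypot(*(ce[i]-lo))<80])
```

```text
[0.56742061 0.02085517 0.19993126] [1.37271584 0.25067254 1.21401601] 0.017549886184644023
scene [315.05693745 218.67131298] [([np.int32(303), np.int32(209), np.int32(24), np.int32(20), np.int32(242)], array([315.6, 218.3]))]
wrist [321.01197089 245.83125024] [([np.int32(314), np.int32(202), np.int32(16), np.int32(96), np.int32(1408)], array([322. , 249.3]))]
top [327.48704079 243.12334271] [([np.int32(327), np.int32(245), np.int32(6), np.int32(11), np.int32(51)], array([329.2, 250.3]))]
```

The pail hangs on the hook with its grip at the expected spot. Next I'll rise, turn square to the bars and take one look at both the dot and the holder.

apply_moves:
  steps: [0, 0, 2, 0, 0, 0, 5, 4, 0, 1, 8, 11, -0.5, 2, 10, 18, -1, 3, 10, 25, -1.5, 4, 10, 32, -1.9, 4.9, 10, 39, -1.9, 4.9, 10, 46]
  jaw: 100

```text
clock: 11.33
position: [0.5438, 0.0717, 0.2936]
ee_rot: [-0.001, 0.866, 0.5, -0.001]
contact_force: [0.7, 0.2, -0.3]
width: 0.0517
gripper_force: 0.0
```

apply_moves:
  steps: [0, 0, 0, 7, 0, 0, 0, 14, 0, 0, 0, 21, 0, 0, 0, 28, 0, 0, 0, 35, 0, 0, 0, 42, 0, 0, 0, 44, 0, 0, 0, 44]

```text
clock: 12.0
position: [0.5447, 0.0701, 0.2932]
ee_rot: [-0.001, 0.618, 0.786, -0.001]
contact_force: [-0.3, 1.1, -0.6]
width: 0.0522
gripper_force: 0.0
```

Run:
```python
from h import *
s=get_state(); q=s["ee_rot"]; print(s["position"],2*np.degrees(np.arctan2(q[2],q[1]))-90)
c,im=snap("wrist","w4.png")
import json; json.dump({k:np.array(v).tolist() for k,v in c.items()},open("w4.json","w"))
for nm,p in(("dot",[.536,.1206,.128]),("gauge",[.497,.362,.142])): print(nm,proj(c,p))
```

```text
[0.54472262 0.0700871  0.29324593] 13.657332858617409
dot [328.5793224  156.32488921]
gauge [ 357.92543962 -205.60500928]
```

View pics/w4.png

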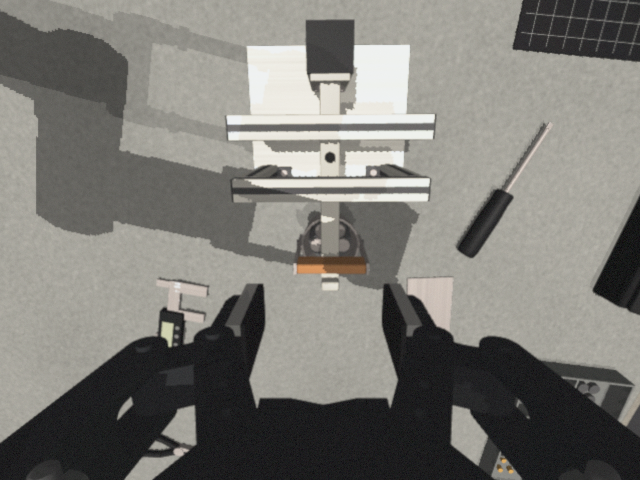

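The pail hangs by its bar at (330,266). The dot is at (330,157), 1–2 px from the prediction, and the bars are level in the image, so the yaw is right. Next, the gauge's pose from the top picture.

Run:
```python
from h import *
import json
w=json.load(open("w4.json")); im=cv2.imread("pics/w4.png"); g=cv2.cvtColor(im,cv2.COLOR_BGR2GRAY)
ys,xs=np.where(g[145:170,318:342]<70); u,v=xs.mean()+318,ys.mean()+145
print("dot px",u,v,onz(w,u,v,.128))
# bars edges
c=calibration("top"); t=cv2.imread("pics/top0.png"); gt=cv2.cvtColor(t,cv2.COLOR_BGR2GRAY)
x0,y0=175,240; sub=gt[y0:300,x0:230]
for th in(45,60):
    k,l,st,ce=cv2.connectedComponentsWithStats((sub<th).astype(np.uint8))
    i=1+np.argmax(st[1:,4]); r=cv2.minAreaRect(np.argwhere(l==i)[:,::-1].astype(np.float32)); bp=cv2.boxPoints(r)+[x0,y0]
    wz=np.array([onz(c,*b,.06) for b in bp]); e=[wz[1]-wz[0],wz[2]-wz[1]]
    print(th,st[i],r,wz.mean(0),[(np.linalg.norm(d),np.degrees(np.arctan2(d[1],d[0]))) for d in e])
cv2.imwrite("pics/gt.png",cv2.resize(t[240:300,175:230],None,fx=10,fy=10,interpolation=cv2.INTER_CUBIC))
```

```text
dot px 329.5 157.0 [0.53697675 0.12020752 0.128     ]
45 [ 24  13  14  33 250] ((30.5, 29.0), (32.0, 13.0), 90.0) [0.49881178 0.35494133 0.06      ] [(np.float64(0.036061622439297614), np.float64(-89.1817108570981)), (np.float64(0.08853212985955997), np.float64(-177.60126302211594))]
60 [ 23  12  15  35 310] ((30.0, 29.0), (34.0, 14.0), 90.0) [0.49881588 0.35632586 0.06      ] [(np.float64(0.03884796576726748), np.float64(-89.18267669364394)), (np.float64(0.09406615660687088), np.float64(-177.60125447846121))]
```

apply_moves:
  steps: [-0.5, 2, 0, 7, -1, 5, 0, 14, -1.5, 8, 0, 21, -2, 11, 0, 28, -2.5, 14, 0, 35, -3, 17, 0, 42, -3.5, 20, 0, 49, -4, 23, 0, 56]

```text
clock: 12.72
position: [0.5046, 0.3014, 0.2939]
ee_rot: [-0.0, 0.174, 0.985, -0.0]
contact_force: [0.3, 0.0, 0.1]
width: 0.0517
gripper_force: 0.0
```

apply_moves:
  steps: [-0.3, 3, 0, 7, -0.5, 5.5, -1, 14, -0.5, 6, -2, 21, -0.5, 6, -2, 28, -0.5, 6, -2, 28, -0.5, 6, -2, 28]

```text
clock: 13.22
position: [0.5002, 0.36, 0.274]
ee_rot: [-0.001, -0.065, 0.998, -0.0]
contact_force: [0.2, -0.8, -0.6]
width: 0.0517
gripper_force: 0.0
```

Run:
```python
from h import *
import json
s=get_state(); q=s["ee_rot"]; print(s["position"],2*np.degrees(np.arctan2(q[2],q[1]))-90,s["contact_force"])
c,im=snap("wrist","w5.png")
json.dump({k:np.array(v).tolist() for k,v in c.items()},open("w5.json","w"))
o=proj(c,[.498,.358,.14]); print(o)
```

```text
[0.50017366 0.36004896 0.27398241] 97.42720341022843 [ 0.24310629 -0.79956199 -0.61175079]
[321.95322129 217.15069803]
```

View pics/w5.png

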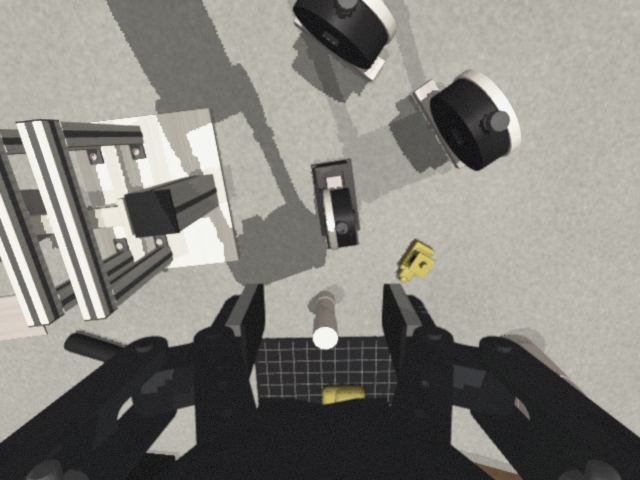

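The small gauge stands in its holder. Its case is centred at about (340,215), the cap is at (342,228), and the white dial rim is on the left side, facing -y. The glue stick at (325,338) and the boat at (415,260) are clear.

Run:
```python
from h import *
import json
c=json.load(open("w5.json")); im=cv2.imread("pics/w5.png"); g=cv2.cvtColor(im,cv2.COLOR_BGR2GRAY)
x0,y0=305,150; sub=g[y0:258,x0:370]
ang=lambda a,b,z:(lambda d:np.degrees(np.arctan2(d[1],d[0])))(onz(c,*b,z)-onz(c,*a,z))
k,l,st,ce=cv2.connectedComponentsWithStats((sub<75).astype(np.uint8)); i=1+np.argmax(st[1:,4])
pts=np.argwhere(l==i)[:,::-1].astype(np.float32); r=cv2.minAreaRect(pts); print(st[i],r)
for y in range(160,252,6):
    row=np.where(l[y-y0]==i)[0]; wr=np.where(sub[y-y0]>190)[0]
    print(y,(row.min()+x0,row.max()+x0) if row.size else "", (wr.min()+x0,wr.max()+x0,wr.size) if wr.size else "")
print("cap",onz(c,342,228,.152),"nominal",onz(c,340,225,.152))
T=np.array(get_state()["position"]); print("bottom of holder right edge", ang((352,162),(358,245),.03))
```

```text
[ 25  37  27  60 978] ((39.82550048828125, 66.3221435546875), (58.25309371948242, 22.20212173461914), 81.57302856445312)
160  (np.int64(311), np.int64(311), 1)
166  
172  
178  (np.int64(327), np.int64(340), 14)
184  (np.int64(328), np.int64(340), 13)
190 (np.int64(331), np.int64(349)) 
196 (np.int64(331), np.int64(350)) 
202 (np.int64(332), np.int64(351)) (np.int64(325), np.int64(329), 5)
208 (np.int64(333), np.int64(353)) (np.int64(326), np.int64(331), 6)
214 (np.int64(334), np.int64(355)) (np.int64(326), np.int64(332), 7)
220 (np.int64(337), np.int64(356)) (np.int64(327), np.int64(333), 7)
226 (np.int64(348), np.int64(354)) (np.int64(328), np.int64(334), 7)
232 (np.int64(336), np.int64(355)) 
238 (np.int64(337), np.int64(356)) 
244 (np.int64(338), np.int64(355)) 
250  
cap [0.50242823 0.37589128 0.152     ] nominal [0.50003208 0.37382279 0.152     ]
bottom of holder right edge 12.924670260092645
```

Run:
```python
from h import *
import json
c=json.load(open("w5.json")); s=calibration("scene"); t=calibration("top")
print("post top in w5",proj(c,[.5155,.2076,.138]),"seen ~(150,214)")
print("cam",c["xyz"])
print("tri wrist-scene case centre",tri(c,(341,222),s,(454,309)))
for P in([.5024,.3759,.114],[.498,.358,.114]): print(P,"scene",proj(s,P),"top",proj(t,P),"top(.152)",proj(t,[P[0],P[1],.152]),"w5",proj(c,P))
im=cv2.imread("pics/top0.png")[252:290,185:222]; g=cv2.cvtColor(im,cv2.COLOR_BGR2GRAY)
print("cols 186..220 step2"); 
for y in range(2,38,3): print(252+y,[int(a) for a in g[y,1::2]])
```

```text
post top in w5 [151.06389272 214.35571291] seen ~(150,214)
cam [0.42870144180960806, 0.35068664986515313, 0.4389247959455374]
tri wrist-scene case centre (array([0.50472471, 0.37806758, 0.11827594]), np.float64(0.0023936080082779965))
[0.5024, 0.3759, 0.114] scene [452.95364227 309.41304192] top [193.33313462 265.54298314] top(.152) [189.84380698 264.05132593] w5 [340.02983733 217.77590758]
[0.498, 0.358, 0.114] scene [447.47310577 302.94352184] top [199.98610003 267.29339541] top(.152) [196.6845381  265.85127179] w5 [322.09864857 210.95254948]
cols 186..220 step2
254 [133, 95, 65, 86, 79, 71, 64, 46, 17, 20, 38, 98, 135, 135, 135, 137, 137, 135]
257 [82, 39, 46, 137, 117, 71, 54, 33, 21, 15, 29, 60, 121, 133, 132, 133, 136, 138]
260 [62, 16, 42, 155, 157, 73, 63, 23, 13, 11, 26, 42, 105, 132, 132, 130, 132, 134]
263 [75, 55, 72, 136, 188, 103, 61, 39, 26, 30, 34, 34, 70, 121, 132, 132, 131, 133]
266 [105, 63, 63, 100, 202, 136, 71, 56, 32, 34, 36, 34, 48, 114, 133, 132, 133, 134]
269 [125, 61, 30, 45, 151, 165, 94, 65, 37, 34, 35, 34, 41, 105, 133, 133, 132, 133]
272 [133, 97, 26, 17, 62, 143, 113, 61, 40, 34, 33, 35, 34, 77, 131, 135, 133, 132]
275 [133, 130, 76, 24, 20, 71, 117, 124, 109, 55, 41, 18, 28, 64, 128, 133, 134, 134]
278 [135, 136, 133, 123, 73, 88, 167, 171, 142, 71, 64, 23, 20, 42, 109, 136, 136, 134]
281 [135, 135, 136, 136, 105, 64, 90, 80, 68, 67, 65, 32, 14, 42, 98, 138, 137, 136]
284 [135, 133, 132, 133, 120, 75, 55, 47, 35, 31, 43, 58, 90, 114, 132, 135, 136, 135]
287 [135, 132, 133, 133, 133, 126, 96, 95, 108, 124, 130, 133, 136, 136, 137, 135, 134, 134]
```

Wrist and scene views agree on the case centre, about (0.503, 0.376, 0.114). The earlier top-view value was pulled off by shadow. The gauge's x lies near 14°, so I'll turn to match and descend.

apply_moves:
  steps: [0.3, 1.5, -1, 3, 0.3, 1.5, -4, 6.6, 0.3, 1.5, -7, 6.6, 0.3, 1.5, -9, 6.6, 0.3, 1.5, -10, 6.6, 0.3, 1.5, -10, 6.6]

```text
clock: 13.77
position: [0.5023, 0.3739, 0.1723]
ee_rot: [-0.002, -0.123, 0.992, -0.001]
contact_force: [-0.5, -0.6, 0.3]
width: 0.0522
gripper_force: 0.0
```

Run:
```python
from h import *
s=get_state(); q=s["ee_rot"]; print(s["position"],2*np.degrees(np.arctan2(q[2],q[1]))-90,s["contact_force"])
c,im=snap("wrist","w6.png"); g=cv2.cvtColor(im,cv2.COLOR_RGB2GRAY)
print("expected: cap",proj(c,[.503,.3755,.152]),"case centre",proj(c,[.503,.3755,.114]),"tip",proj(c,s["position"]))
for y in range(140,320,12): print(y,[int(a) for a in g[y,260:400:5]])
```

```text
[0.50230436 0.37386864 0.17234065] 104.09098933771205 [-0.4962232  -0.58632774  0.26776581]
expected: cap [326.32073368 268.59351917] case centre [325.97806556 248.00577968] tip [323.81416658 281.14119969]
140 [112, 114, 109, 114, 183, 190, 188, 183, 183, 188, 185, 186, 182, 186, 181, 182, 157, 159, 161, 156, 158, 182, 177, 183, 180, 185, 182, 181]
152 [185, 109, 113, 114, 117, 184, 179, 186, 187, 184, 186, 184, 182, 181, 181, 183, 156, 153, 159, 159, 160, 160, 159, 161, 164, 156, 157, 157]
164 [187, 181, 119, 109, 109, 136, 189, 182, 186, 185, 171, 156, 154, 155, 156, 138, 118, 127, 149, 157, 157, 160, 161, 159, 156, 157, 157, 159]
176 [185, 187, 138, 112, 112, 109, 152, 188, 64, 104, 104, 106, 106, 107, 108, 92, 93, 88, 111, 158, 162, 160, 157, 154, 160, 166, 159, 163]
188 [185, 181, 185, 118, 112, 113, 108, 171, 47, 100, 96, 200, 228, 229, 214, 111, 88, 92, 100, 160, 163, 164, 162, 159, 160, 157, 160, 166]
200 [181, 175, 185, 178, 115, 111, 112, 112, 48, 61, 50, 146, 207, 211, 188, 129, 87, 88, 86, 160, 162, 158, 160, 160, 162, 165, 160, 161]
212 [180, 184, 168, 112, 115, 113, 111
[... 505 characters left out ...]
89]
260 [118, 112, 113, 115, 113, 115, 112, 108, 117, 102, 141, 138, 45, 59, 55, 38, 38, 39, 180, 184, 182, 179, 184, 186, 180, 185, 187, 188]
272 [112, 114, 113, 114, 112, 113, 111, 113, 120, 108, 128, 129, 55, 59, 56, 41, 26, 17, 180, 183, 191, 187, 181, 188, 181, 184, 188, 186]
284 [43, 112, 114, 109, 109, 111, 120, 109, 114, 109, 157, 156, 30, 32, 36, 24, 27, 45, 181, 186, 186, 190, 186, 188, 185, 71, 105, 107]
296 [34, 109, 114, 112, 112, 114, 120, 124, 185, 189, 183, 183, 187, 186, 186, 186, 187, 191, 183, 183, 188, 181, 184, 182, 187, 28, 35, 94]
308 [26, 147, 180, 186, 181, 182, 192, 187, 180, 189, 184, 186, 182, 186, 178, 183, 188, 185, 176, 182, 182, 183, 183, 181, 185, 30, 25, 28]
```

The case spans columns 309–347 with upright edges, so the yaw matches; it needs about 2 mm of shift in +y. Descending to grip.

apply_moves:
  steps: [0, 0.15, -1.5, 0, 0, 0.15, -3.5, 0, 0, 0.15, -5, 0, 0, 0.15, -6.5, 0, 0, 0.15, -7.5, 0, 0, 0.15, -8.2, 0, 0, 0.15, -8.3, 0, 0, 0.15, -8.3, 0]

```text
clock: 14.48
position: [0.5039, 0.3768, 0.0923]
ee_rot: [0.001, -0.124, 0.992, 0.0]
contact_force: [0.8, 0.3, 0.2]
width: 0.0516
gripper_force: 0.0
```

apply_moves:
  steps: [0, 0, 0, 0, 0, 0, 0, 0, 0, 0, 0, 0, 0, 0, 0, 0, 0, 0, 0, 0, 0, 0, 0, 0]
  jaw: 255
  newtons: 60

```text
clock: 14.98
position: [0.5043, 0.377, 0.0929]
ee_rot: [0.001, -0.124, 0.992, 0.0]
contact_force: [0.7, -0.8, 5.9]
width: 0.0233
gripper_force: 59.2
```

apply_moves:
  steps: [0, 0, 0.5, 0, 0, 0, 1.2, 0, 0, 0, 2.5, 0, 0, 0, 4.5, 0, 0, 0, 7.5, 0, 0, 0, 11, 0, 0, 0, 14, 0, 0, 0, 17, -4]

```text
clock: 15.65
position: [0.5028, 0.3764, 0.2631]
ee_rot: [-0.0, -0.089, 0.996, -0.0]
contact_force: [-0.1, 0.3, -1.8]
width: 0.0229
gripper_force: 58.6
```

apply_moves:
  steps: [0.2, -1, 0.2, -6, 0.5, -3, 0.2, -12, 0.8, -6, 0.2, -18, 1.2, -9, 0.2, -25, 1.6, -12, 0.2, -32, 2, -15, 0.2, -39, 2.5, -18, 0.2, -46, 2.8, -21, 0.2, -53]

```text
clock: 16.32
position: [0.5311, 0.1652, 0.2634]
ee_rot: [-0.0, 0.367, 0.93, -0.0]
contact_force: [-0.0, 0.5, -2.1]
width: 0.0231
gripper_force: 58.8
```

apply_moves:
  steps: [0.3, -2, 0, -7, 0.4, -3.5, 0, -14, 0.5, -4.3, 0, -21, 0.5, -4.6, 0, -28, 0.5, -4.7, 0, -33, 0.5, -4.7, 0, -33, 0.5, -4.7, 0, -33]

```text
clock: 16.9
position: [0.536, 0.1196, 0.2635]
ee_rot: [-0.0, 0.613, 0.79, -0.0]
contact_force: [-0.1, 0.1, -2.0]
width: 0.0229
gripper_force: 58.7
```

Run:
```python
from h import *
s=get_state(); q=s["ee_rot"]; print(s["clock"],s["position"],2*np.degrees(np.arctan2(q[2],q[1]))-90,s["contact_force"],s["width"],s["gripper_force"])
c,im=snap("wrist","w7.png"); snap("scene","s7.png"); snap("top","t7.png"); g=cv2.cvtColor(im,cv2.COLOR_RGB2GRAY)
p=s["position"]; print("dot exp",proj(c,[.537,.1202,.128]),"base ends",[proj(c,p+np.array([0,0,-.025])+k*np.array([-.2385,.9711,0])) for k in(.035,-.035)])
for y in range(60,300,10): print(y,[int(a) for a in g[y,270:380:5]])
```

```text
16.9 [0.53601878 0.11959755 0.2634552 ] 14.349811164175733 [-0.11794662  0.08683605 -2.03501519] 0.0229095532597582 58.740121722221375
dot exp [325.82764835 217.08250506] base ends [array([325.74557426, 201.9592703 ]), array([324.47523705, 315.17763941])]
60 [150, 152, 148, 147, 149, 150, 149, 150, 146, 154, 154, 169, 173, 167, 172, 173, 178, 169, 172, 168, 172, 165]
70 [148, 152, 154, 152, 152, 148, 143, 148, 152, 148, 149, 151, 150, 148, 173, 173, 177, 174, 176, 167, 170, 171]
80 [151, 149, 152, 150, 154, 149, 154, 133, 147, 147, 148, 146, 145, 148, 163, 171, 165, 177, 165, 168, 174, 169]
90 [241, 241, 241, 240, 240, 240, 237, 72, 68, 71, 71, 68, 68, 69, 64, 72, 72, 242, 242, 242, 243, 242]
100 [241, 241, 241, 241, 241, 240, 239, 70, 67, 68, 68, 69, 65, 67, 67, 73, 74, 243, 244, 244, 243, 243]
110 [240, 240, 240, 240, 239, 240, 238, 70, 69, 68, 68, 66, 70, 70, 68, 74, 72, 242, 243, 244, 243, 244]
120 [240, 240, 240, 240, 240, 239, 239, 67, 66, 64, 66, 66, 64, 65, 64, 73, 76, 221, 243, 243, 243, 243]
130 [237, 237, 237, 238, 237, 237, 236, 66, 67, 66, 68, 65, 67, 64, 74, 72, 76, 237
[... 1066 characters left out ...]
167, 166, 173, 168, 97, 98, 99, 98, 98, 106, 174, 176, 175, 173, 175, 174, 174, 173]
240 [70, 71, 64, 66, 71, 129, 131, 132, 28, 15, 25, 15, 26, 27, 30, 23, 60, 75, 77, 71, 78, 74]
250 [243, 170, 170, 166, 166, 160, 125, 161, 30, 31, 25, 25, 28, 19, 23, 28, 42, 167, 168, 170, 170, 169]
260 [222, 136, 140, 138, 136, 117, 113, 115, 23, 30, 15, 23, 26, 28, 18, 21, 24, 105, 103, 103, 104, 102]
270 [105, 107, 109, 109, 89, 114, 115, 115, 23, 26, 28, 33, 18, 29, 24, 18, 15, 107, 102, 107, 103, 105]
280 [172, 167, 169, 127, 128, 123, 123, 120, 25, 22, 28, 25, 29, 30, 26, 27, 28, 85, 90, 98, 106, 96]
290 [165, 173, 83, 80, 117, 125, 128, 127, 28, 31, 30, 31, 30, 36, 27, 35, 35, 43, 79, 82, 102, 102]
```

Run:
```python
from h import *
im=cv2.imread("pics/w7.png"); g=cv2.cvtColor(im,cv2.COLOR_BGR2GRAY); c=calibration("wrist"); p=get_state()["position"]
for y in(208,214,220,224): print(y,[(x,int(g[y,x])) for x in range(298,348,2)])
for x in(316,322,328): print(x,[(y,int(g[y,x])) for y in range(184,236,2)])
ux=np.array([-.2385,.9711,0]); uy=np.array([.9711,.2385,0])
for k,h in((.035,-.025),(.035,-.035),(.015,-.025)):
    for w in(-.008,.008): print(k,h,w,np.round(proj(c,p+[0,0,h]+k*ux+w*uy),1))
print("case top/mid +-12mm",[np.round(proj(c,p+[0,0,z]+w*uy),1) for z in(.021,.049) for w in(-.012,.012)])
```

```text
208 [(298, 219), (300, 174), (302, 148), (304, 147), (306, 159), (308, 171), (310, 193), (312, 196), (314, 199), (316, 198), (318, 193), (320, 192), (322, 195), (324, 194), (326, 189), (328, 192), (330, 192), (332, 198), (334, 183), (336, 130), (338, 158), (340, 138), (342, 134), (344, 146), (346, 150)]
214 [(298, 243), (300, 244), (302, 244), (304, 244), (306, 243), (308, 186), (310, 194), (312, 194), (314, 198), (316, 196), (318, 195), (320, 189), (322, 193), (324, 193), (326, 189), (328, 192), (330, 191), (332, 197), (334, 186), (336, 145), (338, 177), (340, 178), (342, 175), (344, 176), (346, 178)]
220 [(298, 183), (300, 204), (302, 180), (304, 179), (306, 172), (308, 153), (310, 189), (312, 116), (314, 148), (316, 153), (318, 188), (320, 185), (322, 191), (324, 194), (326, 192), (328, 193), (330, 189), (332, 194), (334, 184), (336, 148), (338, 176), (340, 177), (342, 176), (344, 172), (346, 175)]
224 [(298, 166), (300, 168), (302, 167), (304, 167), (306, 167), (308, 113), (310, 100), (312, 96), (314, 99), (316, 102), (318, 99), (320, 97), (322, 100), (324, 99), (326, 104), (328,
[... 668 characters left out ...]
46), (224, 100), (226, 100), (228, 101), (230, 103), (232, 101), (234, 99)]
328 [(184, 236), (186, 236), (188, 236), (190, 185), (192, 97), (194, 68), (196, 54), (198, 99), (200, 86), (202, 145), (204, 191), (206, 194), (208, 192), (210, 190), (212, 191), (214, 192), (216, 190), (218, 190), (220, 193), (222, 188), (224, 107), (226, 103), (228, 100), (230, 101), (232, 102), (234, 97)]
0.035 -0.025 -0.008 [311.2 201.9]
0.035 -0.025 0.008 [340.2 202.1]
0.035 -0.035 -0.008 [311.8 198.6]
0.035 -0.035 0.008 [339.4 198.9]
0.015 -0.025 -0.008 [311.3 236.5]
0.015 -0.025 0.008 [339.4 236.8]
case top/mid +-12mm [array([299.1, 296.8]), array([351.9, 297.2]), array([294.1, 330.2]), array([357.7, 330.7])]
```

The gauge hangs upright; its base end is at rows 198–202 as predicted. It sits 2 mm off in -rig y, so I'll shift and lower it to just above the bars.

apply_moves:
  steps: [0.3, 0.1, -1, -0.5, 0.3, 0.1, -2.5, -0.5, 0.3, 0.1, -4, -0.5, 0.3, 0.1, -5, -0.5, 0.3, 0.1, -5.7, -0.5, 0.3, 0.1, -6, -0.5, 0.3, 0.1, -6, -0.5]

```text
clock: 17.63
position: [0.539, 0.1206, 0.2029]
ee_rot: [-0.001, 0.617, 0.787, -0.0]
contact_force: [0.5, 0.1, -1.6]
width: 0.0229
gripper_force: 58.8
```

Run:
```python
from h import *
s=get_state(); q=s["ee_rot"]; print(s["clock"],s["position"],2*np.degrees(np.arctan2(q[2],q[1]))-90,s["contact_force"],s["width"])
c,im=snap("wrist","w8.png"); snap("scene","s8.png"); g=cv2.cvtColor(im,cv2.COLOR_RGB2GRAY)
p=np.array(s["position"]); ux=np.array([-.2385,.9711,0]); uy=np.array([.9711,.2385,0]); d=np.array([.537,.1202,0])
print("arm edges exp, bar",[np.round(proj(c,d+[0,0,.13]+.07*ux+w*uy),1) for w in(-.009,.009)], [np.round(proj(c,d+[0,0,.16]+k*ux),1) for k in(.016,.036)])
for y in(130,150,205,214): print(y,[(x,int(g[y,x])) for x in range(290,362,3)])
print([(y,int(g[y,322])) for y in range(100,236,3)]); print([(y,int(g[y,280])) for y in range(100,236,3)])
```

```text
17.6333 [0.53898698 0.1206468  0.20293065] 13.740449860955792 [ 0.4669506   0.11582892 -1.55085239] 0.022887140349413235
arm edges exp, bar [array([308.1, 135.7]), array([335.4, 135.6])] [array([321.7, 226.8]), array([321.6, 194.7])]
130 [(290, 168), (293, 62), (296, 64), (299, 64), (302, 67), (305, 61), (308, 64), (311, 62), (314, 62), (317, 64), (320, 63), (323, 65), (326, 62), (329, 64), (332, 65), (335, 63), (338, 61), (341, 62), (344, 66), (347, 67), (350, 68), (353, 129), (356, 220), (359, 241)]
150 [(290, 233), (293, 233), (296, 233), (299, 233), (302, 230), (305, 216), (308, 201), (311, 222), (314, 221), (317, 221), (320, 221), (323, 219), (326, 221), (329, 219), (332, 222), (335, 159), (338, 133), (341, 127), (344, 129), (347, 131), (350, 131), (353, 195), (356, 231), (359, 232)]
205 [(290, 208), (293, 209), (296, 210), (299, 215), (302, 215), (305, 212), (308, 174), (311, 187), (314, 189), (317, 191), (320, 186), (323, 188), (326, 187), (329, 188), (332, 191), (335, 140), (338, 172), (341, 193), (344, 194), (347, 194), (350, 196), (353, 196), (356, 195), (359, 197)]
214 [(2
[... 666 characters left out ...]
99, 111), (202, 135), (205, 190), (208, 189), (211, 188), (214, 188), (217, 189), (220, 186), (223, 101), (226, 97), (229, 96), (232, 97), (235, 73)]
[(100, 230), (103, 236), (106, 235), (109, 234), (112, 234), (115, 235), (118, 234), (121, 234), (124, 235), (127, 232), (130, 231), (133, 233), (136, 233), (139, 233), (142, 235), (145, 233), (148, 234), (151, 234), (154, 234), (157, 233), (160, 234), (163, 230), (166, 232), (169, 233), (172, 233), (175, 231), (178, 234), (181, 231), (184, 193), (187, 130), (190, 116), (193, 100), (196, 225), (199, 228), (202, 230), (205, 210), (208, 94), (211, 96), (214, 101), (217, 216), (220, 177), (223, 120), (226, 217), (229, 238), (232, 194), (235, 163)]
```

The base centre (column 321.5) lines up with the arm's centre (column 321), and the bar edges match the prediction. Lowering onto the bars in small steps.

apply_moves:
  steps: [0, 0, -0.2, 0, 0, 0, -0.4, 0, 0, 0, -0.5, 0, 0, 0, -0.6, 0, 0, 0, -0.6, 0, 0, 0, -0.6, 0]

```text
clock: 18.23
position: [0.5397, 0.1206, 0.1978]
ee_rot: [0.0, 0.618, 0.787, 0.0]
contact_force: [0.4, 0.5, -0.7]
width: 0.0232
gripper_force: 58.9
```

apply_moves:
  steps: [0, 0, -0.05, 0, 0, 0, -0.1, 0, 0, 0, -0.1, 0, 0, 0, -0.1, 0]

```text
clock: 18.57
position: [0.5394, 0.1206, 0.1966]
ee_rot: [0.0, 0.618, 0.787, 0.0]
contact_force: [1.3, 0.6, -0.2]
width: 0.023
gripper_force: 58.9
```

apply_moves:
  steps: [0, 0, -0.05, 0, 0, 0, -0.1, 0, 0, 0, -0.1, 0, 0, 0, -0.1, 0]

```text
clock: 18.9
position: [0.5394, 0.1206, 0.1956]
ee_rot: [0.0, 0.618, 0.787, 0.0]
contact_force: [0.5, -0.1, -0.3]
width: 0.023
gripper_force: 58.9
```

Spindle force is on and the base is about to land. Continuing.

apply_moves:
  steps: [0, 0, -0.05, 0, 0, 0, -0.1, 0, 0, 0, -0.1, 0, 0, 0, -0.1, 0]

```text
clock: 19.23
position: [0.5394, 0.1206, 0.1949]
ee_rot: [0.0, 0.618, 0.787, 0.0]
contact_force: [0.6, 0.1, 1.5]
width: 0.0228
gripper_force: 59.2
```

apply_moves:
  steps: [0, 0, -0.05, 0, 0, 0, -0.05, 0, 0, 0, -0.05, 0]

```text
clock: 19.48
position: [0.5394, 0.1207, 0.1949]
ee_rot: [0.0, 0.617, 0.787, 0.0]
contact_force: [-0.7, 0.3, 4.3]
width: 0.023
gripper_force: 59.6
```

apply_moves:
  steps: [0, 0, -0.04, 0, 0, 0, -0.07, 0, 0, 0, -0.07, 0, 0, 0, -0.07, 0, 0, 0, -0.07, 0]

```text
clock: 19.9
position: [0.5394, 0.1207, 0.1949]
ee_rot: [0.0, 0.617, 0.787, 0.0]
contact_force: [-1.8, -0.2, 8.3]
width: 0.0227
gripper_force: 60.1
```

Run:
```python
from h import *
s=get_state(); q=s["ee_rot"]; print(s["clock"],s["position"],q,s["contact_force"],s["moment"],s["gripper_force"])
c,im=snap("wrist","w9.png"); g=cv2.cvtColor(im,cv2.COLOR_RGB2GRAY)
print([(y,int(g[y,322])) for y in range(184,230,2)]); print([(x,int(g[208,x])) for x in range(300,345,3)])
for n in("scene","wrist"):
    c,im=snap(n); hsv=cv2.cvtColor(im,cv2.COLOR_RGB2HSV)
    m=cv2.inRange(hsv,(5,90,60),(18,255,255)); k,l,st,ce=cv2.connectedComponentsWithStats(m)
    lo=proj(c,[.564,.0213,.138])
    print(n,lo,[(list(map(int,st[i])),np.round(ce[i],1)) for i in range(1,k) if st[i,4]>12 and np.hypot(*(ce[i]-lo))<60])
print(get_state()["contact_force"])
```

```text
19.9 [0.53940013 0.12069063 0.19486859] [4.29406766e-04 6.17472371e-01 7.86592306e-01 4.79860315e-04] [-1.79047989 -0.15062623  8.33623921] [-0.0204098   0.35583312  0.01220482] 60.08122801780701
[(184, 217), (186, 217), (188, 218), (190, 168), (192, 77), (194, 81), (196, 145), (198, 217), (200, 96), (202, 132), (204, 184), (206, 189), (208, 188), (210, 190), (212, 186), (214, 188), (216, 188), (218, 188), (220, 187), (222, 183), (224, 107), (226, 97), (228, 96)]
[(300, 179), (303, 179), (306, 179), (309, 188), (312, 189), (315, 193), (318, 187), (321, 184), (324, 187), (327, 186), (330, 184), (333, 189), (336, 159), (339, 170), (342, 169)]
scene [315.05693745 218.67131298] [([304, 208, 23, 21, 238], array([315.7, 218.4]))]
wrist [325.01573402 374.09552003] [([282, 360, 82, 30, 1679], array([323.9, 377.7]))]
[-2.33362325  0.6251669   7.36565516]
```

The base is flat on the bars under about 9 N, the tool is upright, and the pail's bar is unmoved, so I'm handing the job in.

```bash
python3 -c "
from rig import *
print(sign_off())"
```

```text
the job is handed in; nothing more can be done
None
```

I handed the job in at about 20 s; sign-off returned no verdict. The pail hangs free on the hook, and the smallest gauge is held upright on both datum bars at about 9 N, its spindle within an estimated 2 mm of the dot, from the camera measurements.

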